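Lock a pump exhaust filter with a pin spanner

ROBOT

A 7-joint arm with a two-finger parallel gripper is mounted at the origin on the work surface. World frame = base frame: x ahead of the robot, y to its left, z up, the work surface at z = 0. Lengths are in m, angles in rad, forces in N, time in s.
With the tool pointing down it reaches from about 0.4 to 0.75 m from the base axis. Payload 19.5 kg.
Tool frame: the origin (TCP) lies on the centre line of the jaws, within the pads' length; the fingertips stand 14 mm ahead of it and the grasp point (between the pads) lies 5 mm behind it (manip.tips_ahead is the distance from the TCP to the fingertips, in m); z points along the fingers, x is the direction in which the jaws open and shut, and the axes are right-handed (so a half turn about z gives the same grasp; the last joint's range is limited). The gripper opens to 85 mm and grips with 20 to 120 N. Pads are 22 mm wide; open, the fingers measure 114 mm over their backs; the gripper's body (76 mm by 85 mm) begins 54 mm behind the grasp point. The pads swing forward as they close: fully open they stand 13 mm farther back than shut.
Start: joints at [-1.375, 0.707, -0.028, 1.485, 0.022, 0.951, -0.075], TCP at [0.135, 0.559, 0.245] pointing down, gripper open.
Joint ranges: [-2.71, 2.71], [-0.32, 2.16], [-1.57, 1.52], [0, 2.45], [-1.46, 4.6], [0, 2.02], [-2.83, 2.83]. Speed limits (rad/s): [1.89, 1.89, 2.57, 2.57, 3.01, 3.01, 3.01].

INTERFACE

Orientations are given as a unit quaternion [x, y, z, w].
In Python, from plant import manip gives the robot as it stands.
- The arm moves only by the tool apply_moves, never from a script. Its argument "series" is a list of rows, each a list of 3 entries, a list of its own where there are three numbers: the shift along the tool's x, y, z in m, then the turn about the tool's z in degrees, then the closure, from 0 (fully open) to 1 (shut). In form: [[[tx, ty, tz], turn, grip], ...]. A call has exactly 10 rows; each row shifts and turns the pose as measured when the row begins, along the tool's axes as they then stand; what a row does not reach is not made up. A row lasts 1/12 s, in which the tool goes at most 41.7 mm and 7.16 degrees, less where a joint would pass 70% of its speed; a pose out of reach is approached as far as the arm can. A call with a gripper value outside its range is refused whole. The fingers move at their own pace and stop on an object; the grip force is fixed at half the most. Time passes only in rows, so rows that do not move let the fingers close, or fill a call up. It gives the time, the measured TCP pose, the force and the opening at its end, in the units of the state.
- manip.get_obs(): the state, without advancing time (a new reading comes with each control period).
- manip.read_camera(name): name is "side" or "top"; returns a dict with "frame" (420x560x3 uint8, red, green, blue), "depth" (420x560 float32, m along the optical axis (not along the pixel's ray), 0 where there is no reading), "vfov" (degrees; the focal length in pixels is half the picture's height over the tangent of half this angle, whatever the lens; pixels are square), "cx", "cy" (the principal point, pixels), "R" (3x3) and "t" (3): a world point X has camera coordinates R X + t. Camera axes: x right, y down, z forward; pixel columns grow to the right and rows downward; lengths in m; the calibration is good to about 2 mm. A picture is of the moment at which its call begins.
- manip.hand_in(): hands the job in, once; it reports no verdict.
The state is a dict: "time": time; "joint_pos": joint angles; "joint_velocities": joint speeds; "joint_torque": joint torques, N m; "position": TCP position; "tcp_rot": TCP orientation; "force": force on the tool from outside, world axes, zero at the start; "ft_torque": the same for the moment, N m; "opening": opening from 0.0 (shut) to 1.0 (fully open).
Only numpy, scipy, OpenCV 4.12 (cv2) and the standard library are available. Lean on these libraries where they do the work, as an engineer would, in place of code of your own. Each camera call takes 0.05 s, during which the arm holds its last target. There are 200 camera calls.

TASK

The exhaust filter has been changed and its steel lock ring is still loose. Take the two-prong spanner from its rest, put both prongs fully into the ring's two holes before you turn it, and turn the ring clockwise (seen from above) until its lug is up against the stop. Then lay the spanner back down across both saddles of its rest and let go of it, leaving the ring locked and the bottle, jar and mouse where they are.

Things in the scene. Friction and masses are not known exactly. Their poses are not given: they have to be found in the camera images.
- housing: Fixed filter housing: dark base plate 120 x 120 x 10 mm, beige cylinder 88 mm across, dark flange 104 mm across with its top 80 mm above the bench, brass outlet stub along its +x. Origin: centre of the underside, on the bench. A small steel stop block stands on the flange rim, 47 degrees clockwise (from above) from its +x, 46 to 52 mm from the axis.
- lock_ring (a joint): Angle (rad) of the steel lock ring on the housing, about its vertical axis; grows as the ring turns clockwise seen from above. Starts between 0 and 0.3; at 1.25 its lug meets the stop block and it goes no further (locked). Friction of about 0.35 N m resists turning; it stays where it is left and does not move up or down.
- ring_center (a point): On the ring's axis at its top face, 95 mm above the bench. The ring is 90 mm across, 15 mm thick, bore 40 mm; the black cap in the bore lies 3 mm below the top. Axes turn with the ring: z up, y through the two holes (hole a at +y), x towards the lug on its rim (8 mm wide, out to 52 mm from the axis). The yaw of x is the housing's yaw + 0.6 - joint value.
- ring_hole_a (a point): Centre of the mouth of one round hole in the ring's top face, 31 mm from the axis: 14 mm across, 15 mm deep, slightly chamfered. Axes as ring_center.
- ring_hole_b (a point): Centre of the mouth of the other hole, same size, opposite, 31 mm from the axis (the holes are 62 mm apart). The ring and spanner fit either way round.
- spanner: T-shaped pin spanner, about 280 g, 165 mm long. x runs from handle to head, z up, prongs down. Grey handle 16 mm wide, 24 mm high, x = -80 to +50 mm; steel neck; steel cross bar 20 x 80 x 12 mm at x = 75 mm with two prongs, 10 mm thick, 62 mm apart, 13 mm long. Undersides of handle and bar are level. Origin: on the handle's underside at x = 0, within 10 mm of the centre of mass.
- spanner_grip (a point): Middle of the handle 14 mm above the spanner origin: a good place to grip it from above, fingers on its two 16 mm apart sides. The prong line is 75 mm from here. Axes as the spanner's.
- prong_a (a point): Tip of the prong at the spanner's x = 75, y = +31, z = -13 mm; the last 3 mm taper to 6 mm across.
- prong_b (a point): Tip of the other prong, at x = 75, y = -31, z = -13 mm.
- rest: Fixed aluminium rest: base 130 x 70 x 6 mm, two saddles at x = +40 and -40 mm, 10 mm thick, flat tops 45 mm above the bench, between lips 8 mm high that leave 26 mm (y) for the handle. Origin: centre of the underside. The spanner starts with its handle on both saddles, along the rest's x, head beyond the +x saddle, its origin 45 mm above the rest's. 70 mm is free between the saddles.
- bottle: Bystander: amber bottle with black cap, 64 mm across, 130 mm tall. Origin: centre of its underside.
- jar: Bystander: white jar, 68 mm across, 80 mm tall. Origin: centre of its underside.
- mouse: Bystander: black computer mouse, about 85 x 60 x 35 mm. Origin: on its underside, under the hump.
Not all that is in view belongs to the job. Leave any pink or red look-alike of the rest alone.

How it is judged:
On the way, in this order (a step that is already met when the one before it is completed fails the run):
1. both prongs are at least 7 mm down in the ring's two holes, and the ring has not been turned yet (holes within 8 mm of where they started) (((horizontal distance between prong_a and ring_hole_a below 0.006 m and z of prong_a in the frame of ring_hole_a below -0.007 m and horizontal distance between prong_b and ring_hole_b below 0.006 m and z of prong_b in the frame of ring_hole_b below -0.007 m) or (horizontal distance between prong_a and ring_hole_b below 0.006 m and z of prong_a in the frame of ring_hole_b below -0.007 m and horizontal distance between prong_b and ring_hole_a below 0.006 m and z of prong_b in the frame of ring_hole_a below -0.007 m)) and distance of ring_hole_a from where it was at the start of the episode below 0.008 m), for 0.1 s.
2. the ring is turned to its stop (joint above 1.17 rad) with both prongs still in the holes (((horizontal distance between prong_a and ring_hole_a below 0.006 m and z of prong_a in the frame of ring_hole_a below -0.007 m and horizontal distance between prong_b and ring_hole_b below 0.006 m and z of prong_b in the frame of ring_hole_b below -0.007 m) or (horizontal distance between prong_a and ring_hole_b below 0.006 m and z of prong_a in the frame of ring_hole_b below -0.007 m and horizontal distance between prong_b and ring_hole_a below 0.006 m and z of prong_b in the frame of ring_hole_a below -0.007 m)) and value of joint lock_ring above 1.17 rad), for 0.1 s.
At the end, for the whole second after the job is handed in: The ring is at its stop (joint above 1.17 rad), and the spanner lies still, prongs down, on both saddles: origin within 32 mm along and 10 mm across of the rest's centre, 41 to 49 mm above its origin, level within 0.1 rad, along the rest within 0.2 rad (either way round) (value of joint lock_ring above 1.17 rad and x of spanner in the frame of rest between -0.032 and 0.032 m and y of spanner in the frame of rest between -0.01 and 0.01 m and z of spanner in the frame of rest between 0.041 and 0.049 m and angle between spanner's own z axis and vertical below 0.1 rad and angle between the x axis of spanner and the x axis of rest, either way round below 0.2 rad and linear speed of spanner below 0.02 m/s); the robot touches nothing.
It fails at once if the bottle is pushed more than 30 mm or knocked over (distance of bottle from where it was at the start of the episode above 0.03 m or angle between bottle's own z axis and vertical above 0.5 rad).
It fails at once if the jar is pushed more than 30 mm or knocked over (distance of jar from where it was at the start of the episode above 0.03 m or angle between jar's own z axis and vertical above 0.5 rad).
It fails at once if the mouse is pushed more than 30 mm or knocked over (distance of mouse from where it was at the start of the episode above 0.03 m or angle between mouse's own z axis and vertical above 0.5 rad).
It also fails if it takes over 58 s, if anything falls off the work surface, if the arm or the gripper's body presses on something with over 40 N, if the wrist force passes 120 N, or if a joint passes its speed limit or range.

## Working session

There is one attempt and no reset: what is moved stays moved. The work goes in short steps, Python scripts to look and compute and a tool call to move; the robot and the scene stay as the last step left them, time stands still between calls to the robot, and variables do not carry over. Pictures are saved under pics/ and viewed, about 8 in all and at most 12, crops included, and the job is handed in when it is done.

Besides the shell and the picture viewer there is one more tool, called after "Call:" as name(argument=value, ...) on one line, values as JSON. apply_moves: Moves the arm, as the interface text tells. Its arguments: {"type":"object","properties":{"series":{"type":"array"}},"required":["series"]}

```bash
ls; mkdir -p pics
cat > h.py <<'E'
import numpy as np,cv2
from plant import manip
def cam(n):
    c=manip.read_camera(n); c['f']=c['frame'].shape[0]/2/np.tan(np.radians(c['vfov'])/2); return c
def cloud(c):
    d=c['depth']; v,u=np.mgrid[:d.shape[0],:d.shape[1]]
    P=np.stack([(u-c['cx'])*d/c['f'],(v-c['cy'])*d/c['f'],d],-1)
    return (P-c['t'])@c['R']   # R^T(P-t)
def save(c,n,crop=None,s=1):
    im=c['frame'][...,::-1]
    if crop: im=im[crop[1]:crop[3],crop[0]:crop[2]]
    cv2.imwrite('pics/'+n,cv2.resize(im,None,fx=s,fy=s,interpolation=cv2.INTER_CUBIC))
E
python3 - <<'E'
from h import *
for n in('top','side'):
    c=cam(n); save(c,n+'0.png',s=1.4); print(n,c['f'],c['cx'],c['cy'],-c['R'].T@c['t'],c['R'].tolist())
    np.savez(n+'0.npz',P=cloud(c),im=c['frame'])
o=manip.get_obs();print(o)
E
```

```text
pics
top 462.60458701113777 282.6995645174477 207.53007703640486 [0.36061198 0.01251328 1.42371597] [[-0.02606188419151945, -0.9996381644571255, -0.006657203104652092], [-0.9835380278727655, 0.026832192013219982, -0.17869801677667554], [0.1788119848347396, 0.001890405394210022, -0.9838814463373654]]
side 509.7762216330427 273.91146985553036 208.04886202663508 [ 0.48380094 -1.05263567  0.99222274] [[0.9893133098484691, -0.14449355292407048, -0.019513793071725072], [-0.10986325408829126, -0.6507441273737569, -0.7513069586325547], [0.09586052554518372, 0.7454218227634247, -0.659664358435602]]
{'time': 0.1, 'joint_pos': array([-1.37471626,  0.70703234, -0.02759909,  1.48493492,  0.02196448,
        0.95090991, -0.07548456]), 'joint_velocities': array([ 2.99105634e-04, -2.58830729e-03, -1.05990227e-04, -1.97021441e-03,
        2.68908942e-05,  2.20156098e-03, -3.80069118e-04]), 'joint_torque': array([ 9.55812320e-04, -8.84297991e+01,  1.23601042e+00, -2.36451066e+01,
        1.69239898e-02,  5.08409968e-03, -1.65325656e-05]), 'position': array([0.13538636, 0.55860829, 0.24488328]), 'tcp_rot': array([ 7.85991334e-01,  6.18237318e-01, -3.82572450e-04,  3.08884492e-04]), 'force': array([ 0.50047893, -0.04011906, -0.34706526]), 'ft_torque': array([-0.04045702, -0.01154411, -0.05229097]), 'opening': 1.0015558439870442}
```

View pics/top0.png

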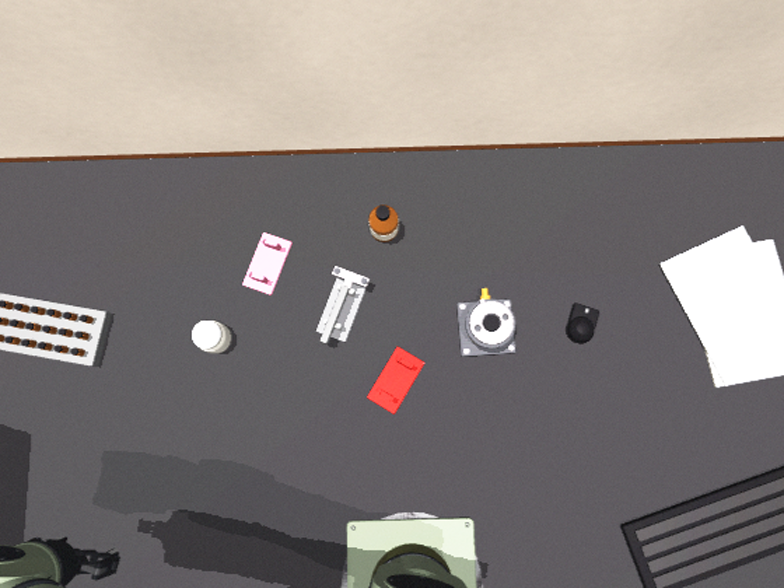

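View pics/side0.png

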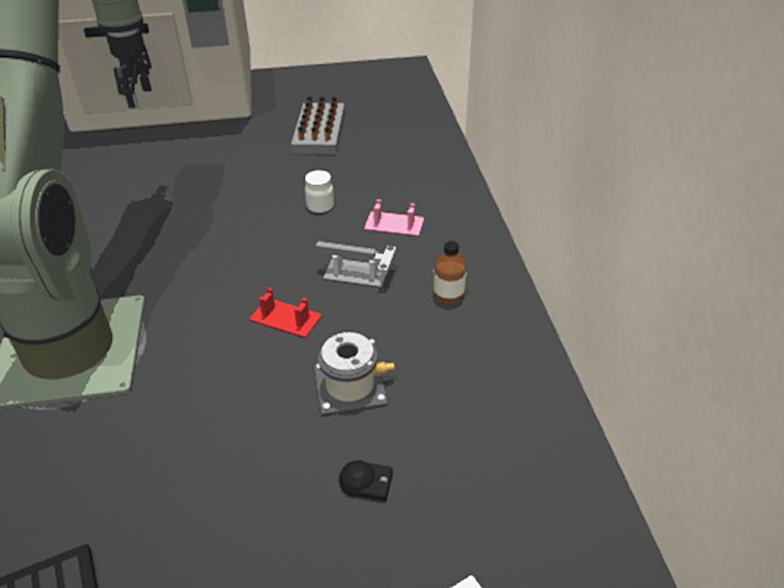

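The top view shows the spanner on the grey rest (343,305 in the 1.4x picture, head away from the robot). The ring is at (491,322), the stub points away, and the mouse, bottle and jar are clear. The side view agrees. Next I measure.

```bash
cat > m.py <<'E'
from h import *
def pca(Q):
    m=Q.mean(0); w,V=np.linalg.eigh(np.cov((Q-m).T)); return m,V[:,-1],np.sqrt(w)
for n in('top','side'):
    d=np.load(n+'0.npz'); P=d['P']; im=d['im'].astype(int); sat=im.max(-1)-im.min(-1)
    u0,u1,v0,v1=((215,275,180,255) if n=='top' else (215,290,165,210))
    S=P[v0:v1,u0:u1].reshape(-1,3)
    h=S[(S[:,2]>.062)&(S[:,2]<.085)]; m,a,w=pca(h[:,:2]); t=(h[:,:2]-m)@a; nn=(h[:,:2]-m)@[-a[1],a[0]]
    print(n,'handle',len(h),m,a,np.degrees(np.arctan2(a[1],a[0])),'ext',t.min(),t.max(),nn.min(),nn.max(),'z',np.median(h[:,2]))
    b=S[(S[:,2]>.05)&(S[:,2]<.0605)]; print(' bar z pts',len(b),b.mean(0)if len(b) else'')
    u0,u1,v0,v1=((325,372,205,258) if n=='top' else (222,285,232,296))
    S=P[v0:v1,u0:u1].reshape(-1,3); br=im[v0:v1,u0:u1].sum(-1).ravel()/3
    k=(S[:,2]>.086)&(S[:,2]<.102); r=S[k]
    hull=cv2.convexHull((r[:,:2]*1000).astype(np.float32)); (c,R)=cv2.minEnclosingCircle(hull); print(' ring',len(r),c,R,np.median(r[:,2]),r[:,:2].mean(0))
    bs=S[(S[:,2]>.004)&(S[:,2]<.02)]; print(' base',cv2.minAreaRect((bs[:,:2]*1000).astype(np.float32)))
c=cv2.imread
# rectified ring-plane & spanner-plane images
out=[]
for n in('top','side'):
    C=cam(n)
    for (cx,cy,z) in((.52,-.13,.095),(.53,.14,.06)):
        g=np.linspace(.09,-.09,400); X,Y=np.meshgrid(cx+g,cy+g,indexing='ij')
        W=np.stack([X,Y,np.full_like(X,z)],-1)@C['R'].T+C['t']
        uv=(W[...,:2]/W[...,2:]*C['f']+[C['cx'],C['cy']]).astype(np.float32)
        out.append(cv2.remap(C['frame'][...,::-1],uv[...,0],uv[...,1],cv2.INTER_CUBIC))
cv2.imwrite('pics/rect.png',cv2.resize(np.vstack([np.hstack(out[:2]),np.hstack(out[2:])]),(600,600)))
E
python3 m.py
```

```text
top handle 243 [0.5630734  0.14692386] [-0.92609752  0.37728421] 157.83443830109468 ext -0.0889318044082799 0.06655192416423461 -0.029554631734110073 0.029823394011460454 z 0.06813182133947841
 bar z pts 216 [0.62770833 0.11822241 0.05581622]
 ring 703 (534.3956909179688, -180.57965087890625) 48.632320404052734 0.09372478685545982 [ 0.53148964 -0.179178  ]
 base ((540.0084228515625, -184.55947875976562), (142.5326385498047, 162.308349609375), 87.93630981445312)
side handle 192 [0.55638054 0.14330647] [-0.92472184  0.38064357] 157.62644756621145 ext -0.06622702109149806 0.06539594480740542 -0.01158948194927006 0.010740498826889922 z 0.06657470754508374
 bar z pts 277 [0.60097654 0.1215144  0.05519089]
 ring 815 (531.6749267578125, -182.49839782714844) 49.78569412231445 0.09294606838264989 [ 0.52799187 -0.18516009]
 base ((542.54052734375, -131.7130889892578), (232.36814880371094, 152.96771240234375), 88.48937225341797)
```

View pics/rect.png

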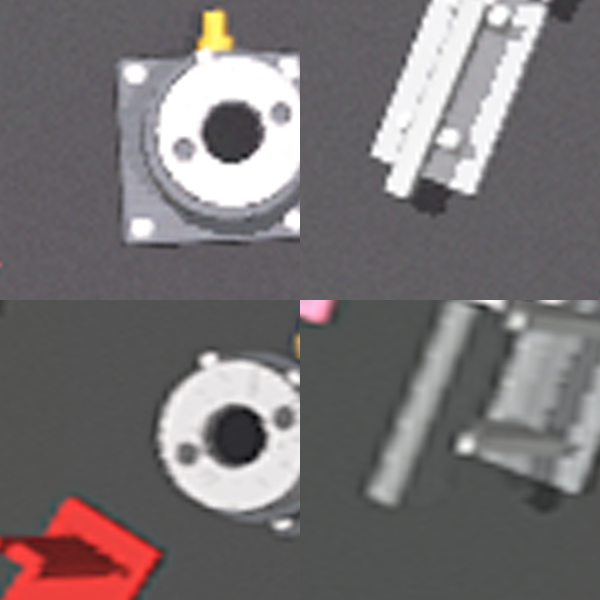

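The rectified views give these estimates:

| Item | Estimate |
|---|---|
| Ring centre | (.530, -.180) |
| Hole line | yaw 110.4°, 62.6 mm apart (expected 62) |
| Lug | yaw about 20° |
| Handle | yaw -22.2°, 131 mm long (expected 130) |
| Spanner origin | about (.570, .137) |

I'm moving above the grip now.

Call:
apply_moves(series=[[[-0.02, 0.034, 0], 0, 0], [[-0.02, 0.034, 0], 0, 0], [[-0.02, 0.034, 0], 0, 0], [[-0.02, 0.034, 0], 0, 0], [[-0.02, 0.034, 0], 0, 0], [[-0.02, 0.034, 0], 0, 0], [[-0.02, 0.034, 0], 0, 0], [[-0.02, 0.034, 0], 0, 0], [[-0.02, 0.034, 0], 0, 0], [[-0.02, 0.034, 0], 0, 0]])

```text
time: 1.03
position: [0.4236, 0.2781, 0.2425]
tcp_rot: [0.781, 0.624, -0.001, -0.001]
force: [0.7, 0.6, -0.4]
opening: 0.999
```

```bash
cat >> h.py <<'E'
from scipy.spatial.transform import Rotation as Ro
def plan(x,y,z,yaw):
    """print what is left to (x,y,z) and jaw yaw (deg), in tool axes"""
    o=manip.get_obs(); R=Ro.from_quat(o['tcp_rot']).as_matrix(); p=o['position']
    psi=np.degrees(np.arctan2(R[1,0],R[0,0])); d=R.T@(np.array([x,y,z])-p)
    print('t %.2f pos %s yaw %.2f tilt %.4f open %.3f F %s j7 %.2f'%(o['time'],p.round(4),psi,np.arccos(-R[2,2]),o['opening'],o['force'].round(1),o['joint_pos'][6]))
    print('  left, tool axes mm',(d*1000).round(1),'turn',round((psi-yaw+180)%360-180,2))
E
python3 - <<'E'
from h import *
plan(.570,.137,.15,67.8)
# refine handle: top-camera plane z=.069 bright strip + side
for n in('top','side'):
    C=cam(n); P=cloud(C); 
    R=np.array([[.926,-.378],[.378,.926]])
    Q=(P[...,:2]-[.570,.137])@R  # spanner frame along/across
    z=P[...,2]; k=(abs(Q[...,0]+15)<1)&(abs(Q[...,1])<.03)&(Q[...,0]>-.1)&(Q[...,0]<.1)
    for lo,hi in((-.075,-.05),(-.03,0),(0,.03)):
        s=k&(Q[...,0]>lo)&(Q[...,0]<hi)&(z>.064)&(z<.08); q=Q[s]
        if len(q): print(n,lo,len(q),'across',np.percentile(q[:,1],[2,50,98]).round(4),'z',np.median(z[s]))
    s=(abs(Q[...,1])<.05)&(Q[...,0]>.055)&(Q[...,0]<.1)&(z>.05)&(z<.066)
    q=Q[s]; print(n,'bar',len(q),np.percentile(q,[3,50,97],axis=0).round(4).tolist())
    s=(abs(Q[...,1])<.03)&(abs(Q[...,0])<.1)&(z>.064)&(z<.08); print('handle along',np.percentile(Q[s][:,0],[1,99]).round(4))
E
```

```text
t 1.03 pos [0.4236 0.2781 0.2425] yaw 77.22 tilt 0.0039 open 0.999 F [ 0.7  0.6 -0.4] j7 0.62
  left, tool axes mm [-105.2  174.3   91.9] turn 9.42
top bar 84 [[0.0557, -0.0489], [0.074, -0.0355], [0.0899, -0.0189]]
handle along [-0.0272  0.0615]
side bar 49 [[0.0581, -0.0478], [0.0725, -0.0337], [0.084, -0.0169]]
handle along [-0.0378  0.0395]
```

Run:
```python
from h import *
for n in('top','side'):
    P=np.load(n+'0.npz')['P']
    R=np.array([[.926,.378],[-.378,.926]])
    Q=(P[...,:2]-[.570,.137])@R; z=P[...,2]
    for lo,hi in((-.075,-.05),(-.03,0),(0,.03)):
        s=(abs(Q[...,1])<.03)&(Q[...,0]>lo)&(Q[...,0]<hi)&(z>.064)&(z<.08); q=Q[s]
        if len(q): print(n,lo,len(q),'across',np.percentile(q[:,1],[2,50,98]).round(4),'z',np.median(z[s]))
    s=(abs(Q[...,1])<.06)&(Q[...,0]>.05)&(Q[...,0]<.1)&(z>.05)&(z<.062)
    q=Q[s]; print(n,'bar',len(q),np.percentile(q,[3,50,97],axis=0).round(4).tolist())
    s=(abs(Q[...,1])<.03)&(abs(Q[...,0])<.1)&(z>.064)&(z<.08); print('handle along',np.percentile(Q[s][:,0],[1,99]).round(4))
```

```text
top -0.075 42 across [-0.0005  0.0071  0.0144] z 0.06910264020896248
top -0.03 53 across [-0.0007  0.006   0.0146] z 0.06842000954251325
top 0 52 across [-0.001   0.0065  0.0148] z 0.06812557604163559
top bar 194 [[0.0556, -0.0314], [0.0758, 0.005], [0.0874, 0.0429]]
handle along [-0.0743  0.0516]
side -0.075 31 across [-0.0071  0.002   0.0102] z 0.06728448141018811
side -0.03 38 across [-0.0071  0.0007  0.0119] z 0.06678800277523479
side 0 38 across [-0.0079  0.0008  0.011 ] z 0.0671912272147086
side bar 159 [[0.0509, -0.0371], [0.0734, -0.0026], [0.0846, 0.0368]]
handle along [-0.0792  0.0491]
```

Call:
apply_moves(series=[[[-0.02, 0.034, 0.005], 0, 0], [[-0.02, 0.034, 0.005], 0, 0], [[-0.02, 0.034, 0.005], 0, 0], [[-0.02, 0.034, 0.005], 0, 0], [[-0.015, 0.028, 0.005], 0, 0], [[0, 0, 0.01], 5, 0], [[0, 0, 0.02], 5, 0], [[0, 0, 0.02], 0, 0], [[0, 0, 0.01], 0, 0], [[0, 0, 0], 0, 0]])

```text
time: 1.97
position: [0.5681, 0.1383, 0.1526]
tcp_rot: [0.839, 0.545, -0.001, 0.0]
force: [-0.8, 0.2, -0.3]
opening: 1.001
```

```bash
python3 -c "
from h import *
plan(.570,.137,.15,67.8)"
```

```text
t 1.97 pos [0.5681 0.1383 0.1526] yaw 66.02 tilt 0.0028 open 1.001 F [-0.8  0.2 -0.3] j7 0.79
  left, tool axes mm [-0.4  2.3  2.6] turn -1.78
```

Call:
apply_moves(series=[[[0.003, 0.002, 0.02], -1.8, 0], [[0, 0, 0.025], 0, 0], [[0, 0, 0.025], 0, 0], [[0, 0, 0.02], 0, 0], [[0, 0, 0.01], 0, 0], [[0, 0, 0], 0, 0.6], [[0, 0, 0], 0, 1], [[0, 0, 0], 0, 1], [[0, 0, 0], 0, 1], [[0, 0, 0], 0, 1]])

```text
time: 2.8
position: [0.574, 0.1418, 0.0559]
tcp_rot: [0.829, 0.559, 0.002, 0.001]
force: [-0.1, -0.9, 0.3]
opening: 0.296
```

```bash
python3 -c "
from h import *
plan(.5715,.1405,.054,67.8)"
```

```text
t 2.80 pos [0.574  0.1418 0.0559] yaw 68.02 tilt 0.0052 open 0.296 F [-0.1 -0.9  0.3] j7 0.80
  left, tool axes mm [-2.2 -1.8  1.9] turn 0.22
```

Call:
apply_moves(series=[[[0, 0, 0.001], 0, 1], [[0, 0, 0], 0, 1], [[0, 0, 0], 0, 1], [[0, 0, 0], 0, 1], [[0, 0, 0], 0, 1], [[0, 0, -0.005], 0, 1], [[0, 0, -0.02], 0, 1], [[0, 0, -0.02], 0, 1], [[0, 0, -0.03], 0, 1], [[0, 0, -0.03], 0, 1]])

```text
time: 3.63
position: [0.571, 0.1411, 0.161]
tcp_rot: [0.829, 0.559, -0.002, -0.0]
force: [1.2, 0.4, -2.9]
opening: 0.177
```

Run:
```python
from h import *
plan(.460,-.207,.17,110.4)
for n in('top','side'):
    c=cam(n); save(c,n+'1.png',(180,150,300,260) if n=='top' else (180,100,330,230),4)
```

```text
t 3.63 pos [0.571  0.1411 0.161 ] yaw 68.03 tilt 0.0034 open 0.177 F [ 1.2  0.4 -2.9] j7 0.82
  left, tool axes mm [-364.4   27.3   -8. ] turn -42.37
```

View pics/side1.png

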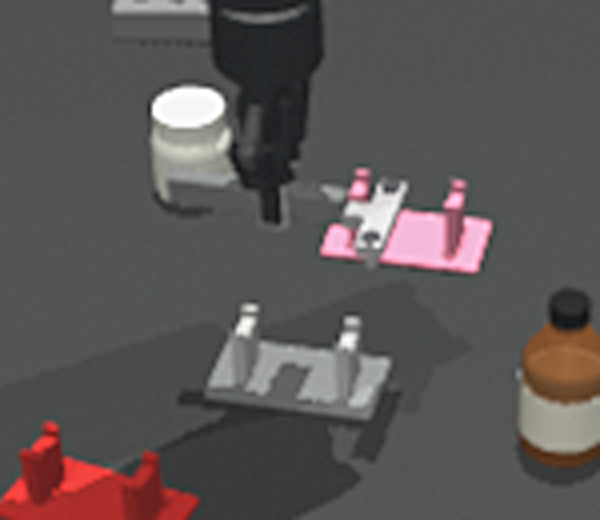

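The spanner is held and clear of the rest, with about 2.9 N of load. Its bar shows at (375,215) in the crop and the rest is empty. I'm carrying it to the ring.

Call:
apply_moves(series=[[[-0.03, 0.002, 0], 0, 1], [[-0.038, 0.003, 0], 0, 1], [[-0.038, 0.003, 0], 0, 1], [[-0.038, 0.003, 0], 0, 1], [[-0.038, 0.003, 0], 0, 1], [[-0.038, 0.003, 0], 0, 1], [[-0.038, 0.003, 0], 0, 1], [[-0.038, 0.003, 0], 0, 1], [[-0.038, 0.003, 0], 0, 1], [[-0.03, 0.002, 0], 0, 1]])

```text
time: 4.57
position: [0.4586, -0.2129, 0.1607]
tcp_rot: [0.825, 0.565, 0.004, -0.001]
force: [-0.2, -0.2, -4.2]
opening: 0.177
```

Call:
apply_moves(series=[[[0, 0, 0], -5, 1], [[0, 0, 0], -7, 1], [[0, 0, 0], -7, 1], [[0, 0, 0], -7, 1], [[0, 0, 0], -7, 1], [[0, 0, 0], -6, 1], [[0, 0, 0], -3, 1], [[0, 0, 0], 0, 1], [[0, 0, 0], 0, 1], [[0, 0, 0], 0, 1]])

```text
time: 5.4
position: [0.4528, -0.2223, 0.1578]
tcp_rot: [0.562, 0.827, 0.002, -0.001]
force: [0.1, 0.2, -3.0]
opening: 0.179
```

```bash
python3 -c "
from h import *
plan(.460,-.207,.14,110.4)"
```

```text
t 5.40 pos [ 0.4528 -0.2223  0.1578] yaw 111.60 tilt 0.0040 open 0.179 F [ 0.1  0.2 -3. ] j7 1.89
  left, tool axes mm [11.5 12.3 17.9] turn 1.2
```

Call:
apply_moves(series=[[[0.006, 0.006, 0], 1.2, 1], [[0.005, 0.005, 0.005], 0, 1], [[0, 0, 0.006], 0, 1], [[0, 0, 0.004], 0, 1], [[0, 0, 0], 0, 1], [[0, 0, 0], 0, 1], [[0, 0, 0], 0, 1], [[0, 0, 0], 0, 1], [[0, 0, 0], 0, 1], [[0, 0, 0], 0, 1]])

```text
time: 6.23
position: [0.4587, -0.2081, 0.1407]
tcp_rot: [0.573, 0.819, 0.001, -0.002]
force: [0.4, -0.3, -3.8]
opening: 0.172
```

```bash
cat > look.py <<'E'
from h import *
import sys
tag=sys.argv[1]; plan(.460,-.207,.14,110.4)
o=manip.get_obs(); zt=o['position'][2]-.010+.012
out=[]
for n in('top','side'):
    C=cam(n)
    for z in(.095,zt):
        g=np.linspace(.075,-.075,600); X,Y=np.meshgrid(.53+g,-.18+g,indexing='ij')
        W=np.stack([X,Y,np.full_like(X,z)],-1)@C['R'].T+C['t']
        uv=(W[...,:2]/W[...,2:]*C['f']+[C['cx'],C['cy']]).astype(np.float32)
        im=cv2.remap(C['frame'][...,::-1],uv[...,0],uv[...,1],cv2.INTER_CUBIC)
        out.append(cv2.resize(im,(300,300)))
cv2.imwrite('pics/'+tag+'.png',np.vstack([np.hstack(out[:2]),np.hstack(out[2:])])); print('bar top z',zt)
E
python3 look.py l1
```

```text
t 6.23 pos [ 0.4587 -0.2081  0.1407] yaw 110.04 tilt 0.0037 open 0.172 F [ 0.4 -0.3 -3.8] j7 1.83
  left, tool axes mm [0.6 1.6 0.7] turn -0.36
bar top z 0.14266843967828627
```

View pics/l1.png

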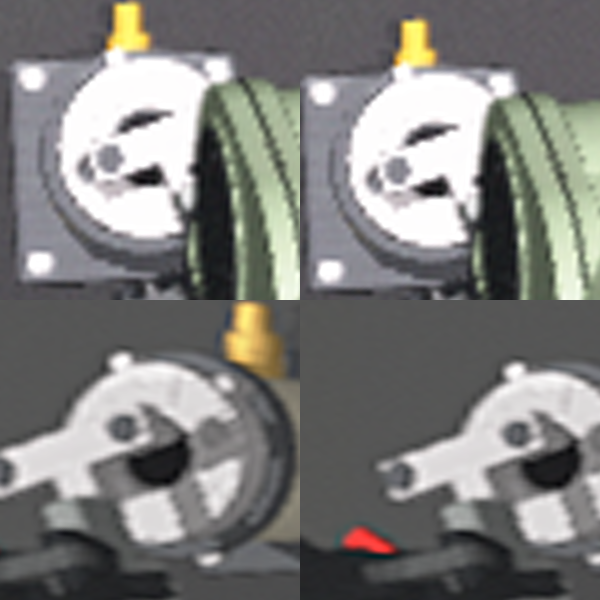

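The side view rectified at bar height shows the prong marks at (102,174) and (217,133), 61 mm apart. Against the holes in the same cameras, the spanner must go about +0.5 mm in x, +3.7 mm in y and +0.7° in yaw.

Call:
apply_moves(series=[[[0.002, 0.002, 0], -0.7, 1], [[0, 0, 0.005], 0, 1], [[0, 0, 0.005], 0, 1], [[0, 0, 0.004], 0, 1], [[0, 0, 0], 0, 1], [[0, 0, 0], 0, 1], [[0, 0, 0], 0, 1], [[0, 0, 0], 0, 1], [[0, 0, 0], 0, 1], [[0, 0, 0], 0, 1]])

```text
time: 7.17
position: [0.46, -0.2052, 0.125]
tcp_rot: [0.568, 0.823, 0.001, -0.002]
force: [0.3, -0.4, -3.1]
opening: 0.174
```

```bash
python3 -c "
from h import *
plan(.4595,-.2052,.105,110.75)"
```

```text
t 7.17 pos [ 0.46   -0.2052  0.125 ] yaw 110.83 tilt 0.0038 open 0.174 F [ 0.3 -0.4 -3.1] j7 1.82
  left, tool axes mm [ 0.1 -0.5 20. ] turn 0.08
```

Call:
apply_moves(series=[[[0, 0, 0.003], 0, 1], [[0, 0, 0.002], 0, 1], [[0, 0, 0.002], 0, 1], [[0, 0, 0.002], 0, 1], [[0, 0, 0.002], 0, 1], [[0, 0, 0.001], 0, 1], [[0, 0, 0.001], 0, 1], [[0, 0, 0], 0, 1], [[0, 0, 0], 0, 1], [[0, 0, 0], 0, 1]])

```text
time: 8.0
position: [0.46, -0.2051, 0.1106]
tcp_rot: [0.568, 0.823, 0.001, -0.002]
force: [0.5, 0.4, -3.9]
opening: 0.175
```

```bash
python3 -c "
from h import *
plan(.4595,-.2052,.105,110.75)
print(manip.get_obs()['ft_torque'])"
```

```text
t 8.00 pos [ 0.46   -0.2051  0.1106] yaw 110.82 tilt 0.0038 open 0.175 F [ 0.5  0.4 -3.9] j7 1.80
  left, tool axes mm [ 0.1 -0.5  5.6] turn 0.07
[-0.01218877  0.00861549 -0.04403947]
```

There is no contact force with the tips about 7 mm below the ring top, so the prongs are in the holes. I'm going fully down.

Call:
apply_moves(series=[[[0, 0, 0.002], 0, 1], [[0, 0, 0.002], 0, 1], [[0, 0, 0.001], 0, 1], [[0, 0, 0], 0, 1], [[0, 0, 0], 0, 1], [[0, 0, 0], 0, 1], [[0, 0, 0], 0, 1], [[0, 0, 0], 0, 1], [[0, 0, 0], 0, 1], [[0, 0, 0], 0, 1]])

```text
time: 8.83
position: [0.4602, -0.2053, 0.1059]
tcp_rot: [0.568, 0.823, 0.001, -0.001]
force: [-1.6, -0.2, 1.4]
opening: 0.179
```

```bash
python3 look.py l2; python3 -c "
from h import *
plan(.4595,-.2052,.105,110.75)
print(manip.get_obs()['ft_torque'])
C=cam('side');save(C,'s2.png',(190,210,330,310),4)"
```

```text
t 8.83 pos [ 0.4602 -0.2053  0.1059] yaw 110.81 tilt 0.0027 open 0.179 F [-1.6 -0.2  1.4] j7 1.80
  left, tool axes mm [ -1.4  -0.8 -34.1] turn 0.41
bar top z 0.1078947723992093
t 8.93 pos [ 0.4602 -0.2053  0.1059] yaw 110.81 tilt 0.0027 open 0.177 F [-2.   0.3  0.5] j7 1.80
  left, tool axes mm [ 0.4 -0.6  0.9] turn 0.06
[ 0.10904428  0.09998549 -0.02840053]
```

View pics/s2.png

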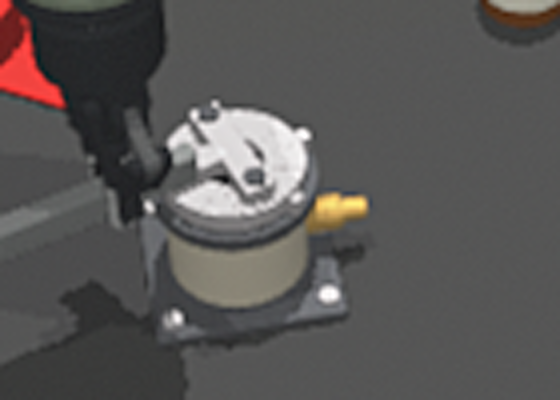

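The bar is seated flat on the ring with both prong ends over the holes, and the contact is light. I'm turning clockwise along a 75 mm arc.

Call:
apply_moves(series=[[[0.0039, 0.0001, 0], 3, 1], [[0.0039, 0.0001, 0], 3, 1], [[0.0039, 0.0001, 0], 3, 1], [[0.0039, 0.0001, 0], 3, 1], [[0.0039, 0.0001, 0], 3, 1], [[0.0039, 0.0001, 0], 3, 1], [[0.0039, 0.0001, 0], 3, 1], [[0, 0, 0], 0, 1], [[0, 0, 0], 0, 1], [[0, 0, 0], 0, 1]])

```text
time: 9.82
position: [0.4553, -0.178, 0.106]
tcp_rot: [0.712, 0.702, 0.001, -0.001]
force: [-1.0, 1.0, 0.4]
opening: 0.178
```

```bash
cat >> h.py <<'E'
def arc(yaw,c=(.5303,-.1787)):
    """what is left to the point of the 75 mm arc about the ring at jaw yaw (deg), and at the present yaw"""
    o=manip.get_obs();R=Ro.from_quat(o['tcp_rot']).as_matrix();p=np.degrees(np.arctan2(R[1,0],R[0,0]))
    for y in(p,yaw): s=np.radians(y-90); plan(c[0]-.075*np.cos(s),c[1]-.075*np.sin(s),.1055,y)
    print('torque',o['ft_torque'].round(2))
E
python3 -c "
from h import *
arc(54)"
```

```text
t 9.82 pos [ 0.4553 -0.178   0.106 ] yaw 89.17 tilt 0.0017 open 0.178 F [-1.   1.   0.4] j7 1.51
  left, tool axes mm [0.4 0.  0.5] turn 0.0
t 9.82 pos [ 0.4553 -0.178   0.106 ] yaw 89.17 tilt 0.0017 open 0.178 F [-1.   1.   0.4] j7 1.51
  left, tool axes mm [43.6 13.7  0.6] turn 35.17
torque [0.03 0.11 0.05]
```

Call:
apply_moves(series=[[[0.0039, 0.0001, 0], 3, 1], [[0.0039, 0.0001, 0], 3, 1], [[0.0039, 0.0001, 0], 3, 1], [[0.0039, 0.0001, 0], 3, 1], [[0.0039, 0.0001, 0], 3, 1], [[0.0039, 0.0001, 0], 3, 1], [[0.0039, 0.0001, 0], 3, 1], [[0.0039, 0.0001, 0], 3, 1], [[0.0039, 0.0001, 0], 3, 1], [[0, 0, 0], 0, 1]])

```text
time: 10.65
position: [0.4641, -0.1439, 0.106]
tcp_rot: [0.857, 0.515, 0.001, -0.002]
force: [-2.5, 1.8, 1.5]
opening: 0.179
```

```bash
python3 -c "
from h import *
arc(54)"
```

```text
t 10.65 pos [ 0.4641 -0.1439  0.106 ] yaw 62.01 tilt 0.0038 open 0.179 F [-2.5  1.8  1.5] j7 1.17
  left, tool axes mm [ 0.4 -0.3  0.5] turn 0.0
t 10.65 pos [ 0.4641 -0.1439  0.106 ] yaw 62.01 tilt 0.0038 open 0.179 F [-2.5  1.8  1.5] j7 1.17
  left, tool axes mm [10.8  0.5  0.5] turn 8.01
torque [0.04 0.15 0.05]
```

Call:
apply_moves(series=[[[0.002, 0, 0], 1.5, 1], [[0.002, 0, 0], 1.5, 1], [[0.002, 0, 0], 1.5, 1], [[0.002, 0, 0], 1.5, 1], [[0.002, 0, 0], 1.5, 1], [[0.002, 0, 0], 1.5, 1], [[0.002, 0, 0], 1.5, 1], [[0.001, 0, 0], 1, 1], [[0.001, 0, 0], 1, 1], [[0.001, 0, 0], 1, 1]])

```text
time: 11.48
position: [0.473, -0.1314, 0.1059]
tcp_rot: [0.915, 0.404, -0.001, -0.001]
force: [-9.0, -8.5, 1.0]
opening: 0.174
```

```bash
python3 -c "
from h import *
arc(54)"
```

```text
t 11.48 pos [ 0.473  -0.1314  0.1059] yaw 47.69 tilt 0.0028 open 0.174 F [-9.  -8.5  1. ] j7 1.01
  left, tool axes mm [ 3.6 -0.7  0.4] turn 0.0
t 11.48 pos [ 0.473  -0.1314  0.1059] yaw 47.69 tilt 0.0028 open 0.174 F [-9.  -8.5  1. ] j7 1.01
  left, tool axes mm [-4.6 -0.3  0.4] turn -6.31
torque [-1.72  1.68  1.24]
```

The push meets about 12 N and 1.2 N m, far above the ring's friction, so the lug seems to be at the stop. I'm checking the lug and stop.

```bash
python3 look.py l3
```

```text
t 11.48 pos [ 0.473  -0.1314  0.1059] yaw 47.69 tilt 0.0028 open 0.174 F [-9.  -8.5  1. ] j7 1.01
  left, tool axes mm [-64.7  41.2 -34.2] turn -62.71
bar top z 0.10786231177005533
```

View pics/l3.png

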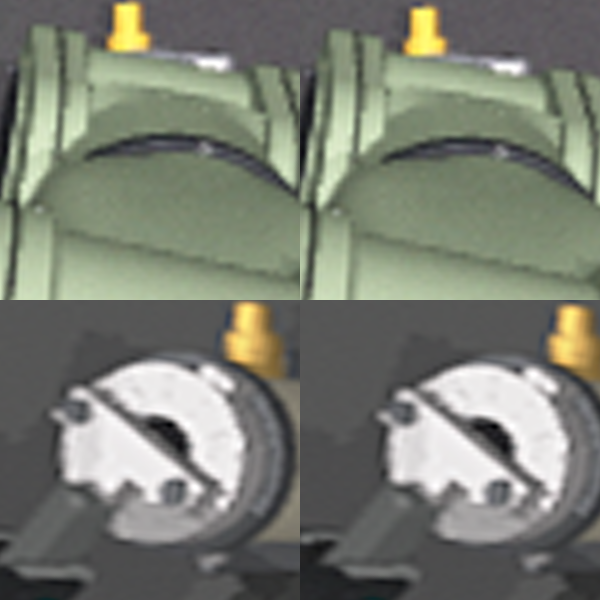

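The lug and stop now show as one joined bright block at (215,375), about -39° from the ring centre. That fits the locked position (about -36°). I'm easing off and lifting straight out.

Call:
apply_moves(series=[[[-0.001, 0, 0], -1, 1], [[-0.001, 0, 0], -1, 1], [[0, 0, 0], 0, 1], [[0, 0, -0.002], 0, 1], [[0, 0, -0.003], 0, 1], [[0, 0, -0.004], 0, 1], [[0, 0, -0.005], 0, 1], [[0, 0, -0.008], 0, 1], [[0, 0, 0], 0, 1], [[0, 0, 0], 0, 1]])

```text
time: 12.42
position: [0.4721, -0.1329, 0.13]
tcp_rot: [0.908, 0.419, -0.001, -0.001]
force: [0.2, 0.2, -3.3]
opening: 0.176
```

```bash
python3 -c "
from h import *
arc(54)
C=cam('side');save(C,'s4.png',(190,190,330,310),4)"
```

```text
t 12.42 pos [ 0.4721 -0.1329  0.13  ] yaw 49.55 tilt 0.0024 open 0.176 F [ 0.2  0.2 -3.3] j7 1.03
  left, tool axes mm [ 2.9 -0.9 24.5] turn 0.0
t 12.42 pos [ 0.4721 -0.1329  0.13  ] yaw 49.55 tilt 0.0024 open 0.176 F [ 0.2  0.2 -3.3] j7 1.03
  left, tool axes mm [-2.9 -0.7 24.5] turn -4.45
torque [ 0.05  0.05 -0.  ]
```

View pics/s4.png

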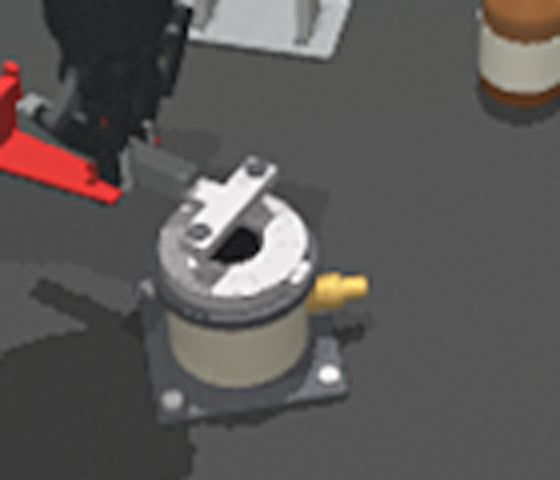

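The spanner is out of the holes (force back to its weight) and the ring stayed put. I'm lifting and going back to the rest.

Call:
apply_moves(series=[[[0, 0, -0.02], -6, 1], [[0, 0, -0.02], -6, 1], [[0, 0, -0.005], -6, 1], [[0.015, 0.01, 0], 0, 1], [[0.03, 0.02, 0], 0, 1], [[0.03, 0.02, 0], 0, 1], [[0.03, 0.02, 0], 0, 1], [[0.03, 0.02, 0], 0, 1], [[0.02, 0, 0], 0, 1], [[0, 0, 0], 0, 1]])

```text
time: 13.3
position: [0.6164, -0.0186, 0.1752]
tcp_rot: [0.828, 0.56, -0.003, -0.002]
force: [-0.3, 0.8, -4.6]
opening: 0.177
```

```bash
python3 -c "
from h import *
plan(.572,.141,.14,68)
C=cam('top')
for z in (.095,):
    g=np.linspace(.075,-.075,300); X,Y=np.meshgrid(.53+g,-.18+g,indexing='ij')
    W=np.stack([X,Y,np.full_like(X,z)],-1)@C['R'].T+C['t']
    uv=(W[...,:2]/W[...,2:]*C['f']+[C['cx'],C['cy']]).astype(np.float32)
    cv2.imwrite('pics/ring5.png',cv2.remap(C['frame'][...,::-1],uv[...,0],uv[...,1],cv2.INTER_CUBIC))
"
```

```text
t 13.30 pos [ 0.6164 -0.0186  0.1752] yaw 68.12 tilt 0.0069 open 0.177 F [-0.3  0.8 -4.6] j7 1.08
  left, tool axes mm [ 131.7 -100.5   35.6] turn 0.12
```

View pics/ring5.png

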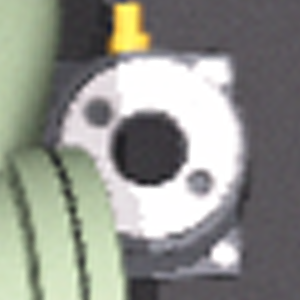

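The holes are at (98,110) and (200,182), so the line is at 54.8°. The ring turned 55.5° and the joint is about 1.23, which is locked.

Call:
apply_moves(series=[[[0.02, -0.015, 0], 0, 1], [[0.028, -0.021, 0], 0, 1], [[0.028, -0.021, 0], 0, 1], [[0.028, -0.021, 0], 0, 1], [[0.02, -0.016, 0], 0, 1], [[0.006, -0.006, 0], 0, 1], [[0, 0, 0], 0, 1], [[0, 0, 0], 0, 1], [[0, 0, 0], 0, 1], [[0, 0, 0], 0, 1]])

```text
time: 14.18
position: [0.5678, 0.1327, 0.173]
tcp_rot: [0.832, 0.555, -0.007, -0.0]
force: [-0.8, 0.1, -2.4]
opening: 0.174
```

Run:
```python
from h import *
plan(.572,.141,.14,68)
C=cam('side'); P=cloud(C); o=manip.get_obs(); p=o['position']
# spanner yaw from prong bar (top view from side camera): points near bar height ahead of grip
z0=p[2]-.010; s=np.radians(-22)
Q=(P[...,:2]-p[:2])@np.array([[np.cos(s),-np.sin(s)],[np.sin(s),np.cos(s)]])
k=(abs(P[...,2]-z0-.012)<.006)&(Q[...,0]>.05)&(Q[...,0]<.1)&(abs(Q[...,1])<.06)
r=cv2.minAreaRect((Q[k]*1000).astype(np.float32)); print(k.sum(),r)
v,u=np.nonzero(k); print(u.min(),u.max(),v.min(),v.max())
save(C,'s6.png',(180,90,330,230),4)
```

```text
t 14.18 pos [0.5678 0.1327 0.173 ] yaw 67.40 tilt 0.0141 open 0.174 F [-0.8  0.1 -2.4] j7 0.83
  left, tool axes mm [ 9.7  1.  32.9] turn -0.6
128 ((66.58061981201172, -3.903461456298828), (31.57530975341797, 78.05905151367188), 0.6617436408996582)
265 279 146 162
```

View pics/s6.png

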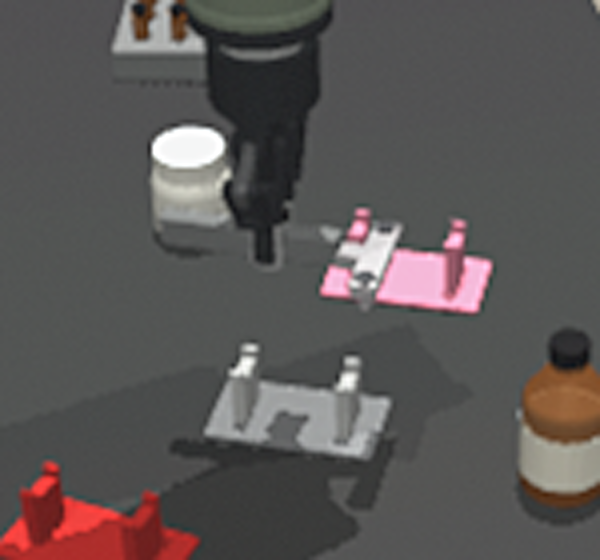

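The spanner is still square in the grip (bar 0.7° off) and over its rest. Trimming the position and lowering.

Call:
apply_moves(series=[[[0.005, 0.001, 0], -0.6, 1], [[0.004, 0, 0.01], 0, 1], [[0, 0, 0.015], 0, 1], [[0, 0, 0.015], 0, 1], [[0, 0, 0.015], 0, 1], [[0, 0, 0.01], 0, 1], [[0, 0, 0.005], 0, 1], [[0, 0, 0], 0, 1], [[0, 0, 0], 0, 1], [[0, 0, 0], 0, 1]])

```text
time: 15.07
position: [0.5738, 0.1383, 0.0967]
tcp_rot: [0.83, 0.558, -0.007, 0.0]
force: [-0.9, 0.6, -3.0]
opening: 0.171
```

```bash
python3 -c "
from h import *
plan(.572,.141,.055,68)"
```

```text
t 15.07 pos [0.5738 0.1383 0.0967] yaw 67.81 tilt 0.0136 open 0.171 F [-0.9  0.6 -3. ] j7 0.82
  left, tool axes mm [ 2.3 -2.4 41.7] turn -0.19
```

Call:
apply_moves(series=[[[0.002, -0.002, 0.005], 0, 1], [[0, 0, 0.01], 0, 1], [[0, 0, 0.01], 0, 1], [[0, 0, 0.008], 0, 1], [[0, 0, 0.004], 0, 1], [[0, 0, 0], 0, 1], [[0, 0, 0], 0, 1], [[0, 0, 0], 0, 1], [[0, 0, 0], 0, 1], [[0, 0, 0], 0, 1]])

```text
time: 15.9
position: [0.573, 0.1412, 0.0571]
tcp_rot: [0.83, 0.558, -0.006, 0.001]
force: [-0.5, -0.4, -3.3]
opening: 0.178
```

```bash
python3 -c "
from h import *
plan(.572,.141,.055,68)"
```

```text
t 15.90 pos [0.573  0.1412 0.0571] yaw 67.81 tilt 0.0112 open 0.178 F [-0.5 -0.4 -3.3] j7 0.81
  left, tool axes mm [-0.5 -0.8  2.1] turn -0.19
```

Call:
apply_moves(series=[[[0, 0, 0.001], 0, 1], [[0, 0, 0.001], 0, 1], [[0, 0, 0], 0, 1], [[0, 0, 0], 0, 1], [[0, 0, 0], 0, 0.7], [[0, 0, 0], 0, 0.5], [[0, 0, 0], 0, 0], [[0, 0, 0], 0, 0], [[0, 0, 0], 0, 0], [[0, 0, 0], 0, 0]])

```text
time: 16.73
position: [0.5741, 0.1414, 0.057]
tcp_rot: [0.83, 0.558, -0.004, 0.001]
force: [0.5, 0.1, -0.6]
opening: 0.978
```

Call:
apply_moves(series=[[[0, 0, 0], 0, 0], [[0, 0, 0], 0, 0], [[0, 0, -0.01], 0, 0], [[0, 0, -0.02], 0, 0], [[0, 0, -0.03], 0, 0], [[0, 0, -0.03], 0, 0], [[0, 0, -0.03], 0, 0], [[0, -0.03, -0.02], 0, 0], [[0, -0.03, 0], 0, 0], [[0, -0.03, 0], 0, 0]])

```text
time: 17.57
position: [0.4921, 0.1741, 0.2075]
tcp_rot: [0.832, 0.555, -0.003, 0.002]
force: [0.3, 1.6, 0.7]
opening: 0.998
```

Run:
```python
from h import *
plan(.572,.141,.055,68)
C=cam('side');save(C,'s7.png',(160,100,340,300),3)
P=cloud(C); R=np.array([[.926,.378],[-.378,.926]])
Q=(P[...,:2]-[.570,.137])@R; z=P[...,2]
for lo,hi in((-.075,-.05),(-.03,0),(0,.03)):
    s=(abs(Q[...,1])<.03)&(Q[...,0]>lo)&(Q[...,0]<hi)&(z>.064)&(z<.08); q=Q[s]
    if len(q): print(lo,len(q),'across',np.percentile(q[:,1],[2,50,98]).round(4),'z',np.median(z[s]))
s=(abs(Q[...,1])<.06)&(Q[...,0]>.05)&(Q[...,0]<.1)&(z>.05)&(z<.062)
print('bar',np.percentile(Q[s],[3,50,97],axis=0).round(4).tolist())
s=(abs(Q[...,1])<.03)&(abs(Q[...,0])<.1)&(z>.064)&(z<.08); print('handle along',np.percentile(Q[s][:,0],[1,99]).round(4))
```

```text
t 17.57 pos [0.4921 0.1741 0.2075] yaw 67.45 tilt 0.0068 open 0.998 F [0.3 1.6 0.7] j7 0.72
  left, tool axes mm [  1.2  86.5 152.5] turn -0.55
-0.075 29 across [-0.0087  0.0001  0.0087] z 0.06702927848638932
-0.03 34 across [-0.0086 -0.0011  0.0081] z 0.06792053455403144
0 37 across [-0.011  -0.0002  0.0098] z 0.06692129429877192
bar [[0.0525, -0.0394], [0.073, -0.0023], [0.0843, 0.0359]]
handle along [-0.0786  0.0488]
```

View pics/s7.png

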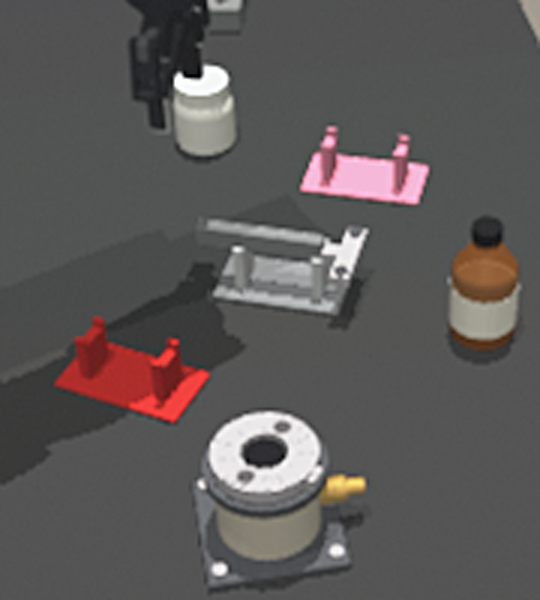

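The spanner lies on both saddles, within about 2 mm of its starting readings and at the same height. The lug is at the stop, the jar and bottle are where they were, and the gripper is clear. Handing in.

```bash
python3 -c "
from plant import manip
print(manip.hand_in())"
```

```text
the job is handed in; nothing more can be done
None
```

The job is handed in. The ring was turned to its stop and the spanner is back on its rest, at about 17.6 s of the 58 s allowed. The hand-in gives no verdict.

- **Engaging:** Both prongs went fully into the holes before any turning. The bar seated on the ring with only light contact force.
- **Locking:** The ring turned about 55.5° clockwise, until a firm resistance of about 12 N and 1.2 N m. The top camera then put the hole line at 54.8°, which makes the joint about 1.23 rad (needed: above 1.17). That figure rests on my estimate of the housing's yaw, about 1–2°.
- **Putting back:** The spanner lies on both saddles, within about 2 mm of where it started by the side camera. It was released and the gripper moved clear.
- **Bystanders:** The last picture shows the jar and bottle standing where they were. The mouse was outside that crop, but the arm never went near it.
- **Disagreement:** The two cameras differed by up to about 5 mm across the handle and 2–3 mm on the ring centre. I averaged them for the grasp, and for the fit I compared spanner and holes within each camera. No check failed.

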